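Mirror the stationery row for a left-handed colleague

ROBOT

A 7-joint arm with a two-finger parallel gripper is mounted at the origin on a cart in front of the work surface, level with it; the furniture and walls round the work are solid. World frame = base frame: x ahead of the robot, y to its left, z up, the work surface at z = 0. Lengths are in m, angles in rad, forces in N, time in s.
With the tool pointing down it reaches from about 0.4 to 0.85 m from the base axis. Payload 4.4 kg.
Tool frame: the origin (TCP) lies on the centre line of the jaws, within the pads' length; the fingertips stand 22 mm ahead of it and the grasp point (between the pads) lies 3 mm ahead of it; z points along the fingers, y is the line along which they close (so a half turn about z gives the same grasp; the last joint's range is limited). The gripper opens to 94 mm and grips with 3 to 60 N. Pads are 16 mm wide; open, the fingers measure 119 mm over their backs; the gripper's body (75 mm by 177 mm) begins 78 mm behind the grasp point.
Start: joints at [1.093, 0.628, 0.038, 1.517, -0.027, 0.996, -0.02], TCP at [0.26, -0.596, 0.227] pointing down, gripper open.
Joint ranges: [-3.06, 3.06], [-0.37, 2.12], [-1.25, 1.32], [0.18, 2.47], [-1.1, 4.24], [0.23, 1.98], [-2.94, 2.94]. Speed limits (rad/s): [2.57, 2.57, 3.14, 3.14, 3.14, 3.14, 3.14].

INTERFACE

Orientations are given as a rotation vector (axis times angle).
In Python, from workcell import sense, read_camera, close_job gives the robot as it stands.
- The arm moves only by the tool apply_moves, never from a script. Its argument "steps" is a list of rows, each a list of 3 entries, a list of its own where there are three numbers: the closure, from 0 (fully open) to 1 (shut), then the shift along the tool's x, y, z in cm, then the turn about the tool's z in rad. In form: [[jaw, [dx, dy, dz], turn], ...]. A call has 1 to 5 rows; each row shifts and turns the commanded pose from where the row before left it, along the tool's axes as they then stand; what a row does not reach is not made up. A row lasts 1/10 s, in which the tool goes at most 50 mm and 8.59 degrees, less where a joint would pass 70% of its speed; a pose out of reach is approached as far as the arm can. A call with a gripper value outside its range is refused whole. The fingers move at their own pace and stop on an object; "newtons" is the grip in N (left out, the last holds). Time passes only in rows, so rows that do not move let the fingers close. It gives the time, the measured TCP pose, the force, the opening and the grip force at its end, in the units of the state.
- sense(): the state, without advancing time (a new reading comes with each control period).
- read_camera(name): name is "scene" or "top" or "wrist"; returns a dict with "img" (420x560x3 uint8, blue, green, red), "fov_y" (degrees; the focal length in pixels is half the picture's height over the tangent of half this angle, whatever the lens; pixels are square), "cx", "cy" (the principal point, pixels), "k1" (the pictures are not rectified: a ray, as slopes to the right and down, at radius r is drawn at 1 + k1 r^2 times it, then the intrinsics apply), "R" (3x3) and "t" (3): a world point X has camera coordinates R X + t. Camera axes: x right, y down, z forward; pixel columns grow to the right and rows downward; lengths in m; the calibration is good to about 2 mm. A picture is of the moment at which its call begins. There is no depth.
- close_job(): hands the job in; it is judged then, once.
The state is a dict: "t": time; "joint_positions": joint angles; "joint_velocities": joint speeds; "tau": joint torques, N m; "position": TCP position; "tcp_rot": TCP orientation; "ft_force": force on the tool from outside, world axes, zero at the start; "torque": the same for the moment, N m; "grip_width": opening from 0.0 (shut) to 1.0 (fully open); "gripper_force": force on a finger pad.
Only numpy, scipy, OpenCV 4.12 (cv2) and the standard library are available. Lean on these libraries where they do the work, as an engineer would, in place of code of your own. Each camera call takes 0.05 s, during which the arm holds its last target. There are 200 camera calls.

TASK

A left-handed colleague is taking over this desk: move the four things from the old wooden rack to the new pale metal rack in reverse order, so that the leftmost on the old rack becomes the rightmost on the new one, and so on along the row, with none left out. Stand each the same way up as before in the middle of its own rubber pad, the stamp, eraser and sharpener lying with their long side straight front to back on the pad, and leave all of them released and at rest.

Things in the scene. Friction and masses are not known exactly. Their poses are not given: they have to be found in the camera images.
- bottle_mid (a point): Upright bottle of correction fluid, white body with blue band, 30 mm across and 40 mm high, black screw cap 20 mm across above it, 64 mm high in all. The point is on its axis 32 mm above its underside; z points up through the cap.
- stamp_mid (a point): Rubber stamp standing on its foot: rectangular foot 62 x 28 mm and 22 mm high, turned wooden handle on top: neck up to 18 mm across from 22 to 42 mm above the underside, round knob 24 mm across from 42 to 73 mm (top). The point is on the handle's axis 36.5 mm above the underside; y runs along the 62 mm side of the foot, x along the 28 mm side, z up.
- eraser_mid (a point): Eraser in a blue card sleeve lying flat, 45 x 21 mm, 12 mm high. The point is its centre, 6 mm above its underside; y runs along the 45 mm side, x along the 21 mm side, z up.
- sharpener_mid (a point): Small metal pencil sharpener lying flat with the blade up, 25 x 16 mm, 13 mm high, narrowed at the waist. The point is its centre, 6.5 mm above its underside; y runs along the 25 mm side, x along the 16 mm side, z up.
- place_bottle: Cork pad 74 mm front to back, 44 mm wide, 3 mm thick, fixed on the old rack; the bottle stands on it at the start. Origin at the centre of its underside, x points away from the robot, y to the left along the rack.
- place_stamp: Cork pad 74 mm front to back, 44 mm wide, 3 mm thick, fixed on the old rack; the stamp stands on it at the start. Origin at the centre of its underside, x points away from the robot, y to the left along the rack.
- place_eraser: Cork pad 74 mm front to back, 44 mm wide, 3 mm thick, fixed on the old rack; the eraser stands on it at the start. Origin at the centre of its underside, x points away from the robot, y to the left along the rack.
- place_sharpener: Cork pad 74 mm front to back, 44 mm wide, 3 mm thick, fixed on the old rack; the sharpener stands on it at the start. Origin at the centre of its underside, x points away from the robot, y to the left along the rack.
- old_rack: Old rack, fixed: light wooden board 90 mm deep, 310 long, 12 thick; solid rail 26 mm high along its far edge. Four cork pads in a row at y = +-37.5 and +-112.5 mm, tops 15 mm above the desk; which thing is on which pad varies. Origin: centre of the underside, on the desk; x away from the robot, y left along the row, z up; turned up to 10 deg. Either rack may be the nearer one.
- new_rack: New rack, fixed, empty: pale, nearly white metal board 90 mm deep, 310 long, 12 thick; steel wire rail 29 mm high at x = +50 mm. Four dark rubber pads 74 mm front to back, 44 wide, centres at x = 0, y = +-37.5 and +-112.5 mm, tops 15 mm above the desk. Origin: centre of the underside, on the desk; x away from the robot, y left along the row, z up; turned up to 10 deg.
Mind the look-alikes: they are no part of the job. Leave any orange or red look-alike of the part that bears eraser_mid alone.

How it is judged:
By the outcome, as a careful person would: the job done as asked, in the order asked, and still so for the second after the job is handed in, with the robot touching nothing.
It also fails if it takes over 106 s, if anything falls off the work surface, if the arm or the gripper's body presses on something with over 40 N, if the wrist force passes 120 N, or if a joint passes its speed limit or range.

## Working session

There is one attempt and no reset: what is moved stays moved. The work goes in short steps, Python scripts to look and compute and a tool call to move; the robot and the scene stay as the last step left them, time stands still between calls to the robot, and variables do not carry over. Pictures are saved under pics/ and viewed, at most 14 in all, crops included, and the job is handed in when it is done.

Besides the shell and the picture viewer there is one more tool, called after "Emit:" as name([rows], argument=value, ...), one row to a line, values as JSON. apply_moves: Moves the arm, as the interface text tells. Its arguments: {"type":"object","properties":{"steps":{"type":"array","items":{"type":"array"}},"newtons":{"type":"number"}},"required":["steps"]}

```bash
mkdir -p pics
cat > h.py <<'E'
import numpy as np, cv2
from workcell import sense, read_camera
def K(c):
    f=210/np.tan(np.radians(c["fov_y"])/2)
    return f,np.array([[f,0,c["cx"]],[0,f,c["cy"]],[0,0,1.]]),np.array([c["k1"],0,0,0.])
def ray(c,uv,z):
    f,k,d=K(c); n=cv2.undistortPoints(np.array(uv,float).reshape(-1,1,2),k,d).reshape(-1,2)
    R=np.array(c["R"]);t=np.array(c["t"]);o=-R.T@t
    v=np.c_[n,np.ones(len(n))]@R
    return o+v*((z-o[2])/v[:,2])[:,None]
def proj(c,X):
    f,k,d=K(c);return cv2.projectPoints(np.array(X,float).reshape(-1,1,3),cv2.Rodrigues(np.array(c["R"]))[0],np.array(c["t"]),k,d)[0].reshape(-1,2)
E
python3 - <<'E'
from h import *
import pickle
for n in("top","scene","wrist"):
    c=read_camera(n);cv2.imwrite(f"pics/{n}0.png",c["img"]);pickle.dump(c,open(n+".pkl","wb"));print(n,c["fov_y"],c["k1"],-np.array(c["R"]).T@c["t"])
s=sense();print(s)
E
```

```text
top 55.203776802209774 -0.10111950958415714 [ 0.38059901 -0.01492496  1.01335693]
scene 50.639568031501085 -0.12181554787993615 [-0.08400607  0.42595914  0.53999321]
wrist 68.7395334194758 -0.007474331246697018 [ 0.32169061 -0.56802008  0.38386179]
{'t': 0.15, 'joint_positions': array([ 1.09319845,  0.62909665,  0.03844643,  1.51805551, -0.02700051,
        0.99625621, -0.02001654]), 'joint_velocities': array([ 0.00152692, -0.00180494, -0.00022573, -0.00208811, -0.00120735,
        0.00117987, -0.00094558]), 'tau': array([ 2.42447444e-03, -5.50090921e+01,  1.14476547e+00, -1.86817056e+01,
       -5.23100956e-02,  2.08710192e-02,  8.26669020e-05]), 'position': array([ 0.26003499, -0.59526667,  0.22681576]), 'tcp_rot': array([-3.07399484e+00, -6.42009425e-01,  4.15631471e-04]), 'ft_force': array([-0.33772178,  0.81862445, -0.88764983]), 'torque': array([-0.01519028,  0.00503833,  0.01451631]), 'gripper_force': 0.0, 'grip_width': 1.0006411534188278}
```

View pics/top0.png

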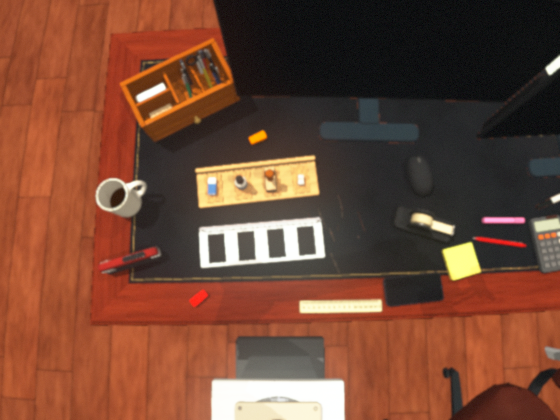

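View pics/scene0.png

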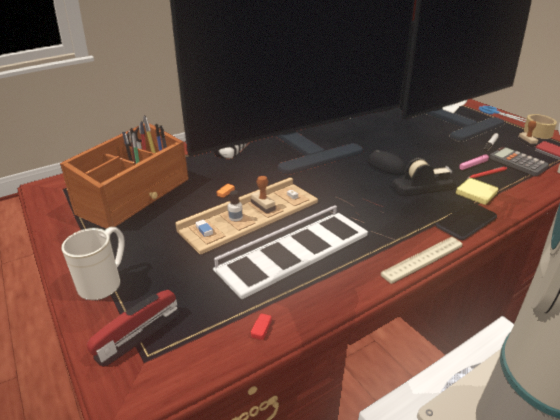

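The top view shows the old wooden rack at about (257,182) with, left to right, a blue eraser (212,186), the bottle (240,182), the stamp (270,180) and the sharpener (301,180). The nearer, pale new rack is at (262,243), with pads at x≈217, 247, 276 and 306.

Eraser candidates are blue (212,186), orange (257,137) and red (199,298). The blue one on the rack fits, because it has the blue sleeve and sits on a cork pad. I'll confirm this in an enlarged crop.

Run:
```python
from h import *
import pickle
c=pickle.load(open("top.pkl","rb"));im=c["img"]
cv2.imwrite("pics/crop0.png",cv2.resize(im[145:275,185:335],None,fx=5,fy=4.6*5/4.6*0.9,interpolation=cv2.INTER_CUBIC)[:600])
g=cv2.resize(im,None,fx=4,fy=4,interpolation=cv2.INTER_CUBIC)
hsv=cv2.cvtColor(g,cv2.COLOR_BGR2HSV)
def comps(m,lo,hi):
    out=[]
    for q in cv2.findContours(m.astype(np.uint8),0,1)[0]:
        a=cv2.contourArea(q)
        if lo<a<hi:
            M=cv2.moments(q);out.append((M["m10"]/M["m00"]/4-.375,M["m01"]/M["m00"]/4-.375,a/16,q))
    return sorted(out,key=lambda o:o[0])
def roi(m,x0,x1,y0,y1):
    r=np.zeros_like(m);r[y0*4:y1*4,x0*4:x1*4]=m[y0*4:y1*4,x0*4:x1*4];return r
pads=comps(roi(hsv[...,2]<110,202,322,224,266),2000,20000)
P=ray(c,[o[:2] for o in pads],.015);print("new pads",np.round(P,4),[round(o[2]) for o in pads])
d=P[0]-P[-1];print("len",np.linalg.norm(d),"yaw",np.degrees(np.arctan2(-d[0],d[1])))
# bright metal board
for nm,o in [(n,o) for n,m in(("blue",roi((hsv[...,0]>95)&(hsv[...,0]<130)&(hsv[...,1]>110)&(hsv[...,2]>60),200,325,160,210)),("wood",roi((hsv[...,0]<30)&(hsv[...,1]>50)&(hsv[...,2]>120),190,325,150,215)),("white",roi((hsv[...,1]<70)&(hsv[...,2]>150),200,320,165,205)),("dark",roi(hsv[...,2]<70,205,315,168,202)),("brown",roi((hsv[...,0]<15)&(hsv[...,1]>120)&(hsv[...,2]<150),260,282,165,202))) for o in comps(m,100,2e5)]:
    r=cv2.minAreaRect(o[3]);b=ray(c,cv2.boxPoints(r)/4-.375,.02)[:,:2]
    print(nm,np.round(o[:3],1),np.round(b,4).tolist())
w=cv2.imread("pics/wrist0.png")
```

```text
new pads [[ 0.4692  0.1506  0.015 ]
 [ 0.4753  0.0764  0.015 ]
 [ 0.4818  0.0021  0.015 ]
 [ 0.4318 -0.0433  0.015 ]
 [ 0.4882 -0.0728  0.015 ]] [371, 369, 358, 275, 366]
len 0.22417632352517308 yaw 4.843694859867087
blue [211.6 188.3  32.6] [[0.6123, 0.1724], [0.6301, 0.173], [0.63, 0.1594], [0.6123, 0.1589]]
wood [ 256.7  181.3 4990.8] [[0.6776, 0.2162], [0.7122, -0.1001], [0.6023, -0.1095], [0.5684, 0.1998]]
white [211.5 185.6 149.1] [[0.652, 0.1789], [0.6519, 0.1556], [0.6038, 0.1541], [0.6039, 0.1772]]
white [240.7 183.6  50.5] [[0.6417, 0.11], [0.6509, 0.0832], [0.6287, 0.0757], [0.6196, 0.1024]]
white [300.4 179.1  56.2] [[0.6582, -0.053], [0.6582, -0.0691], [0.6305, -0.0687], [0.6305, -0.0528]]
brown [269.9 178.3  12. ] [[0.6505, 0.0244], [0.6505, 0.0116], [0.6426, 0.0116], [0.6426, 0.0244]]
```

View pics/crop0.png

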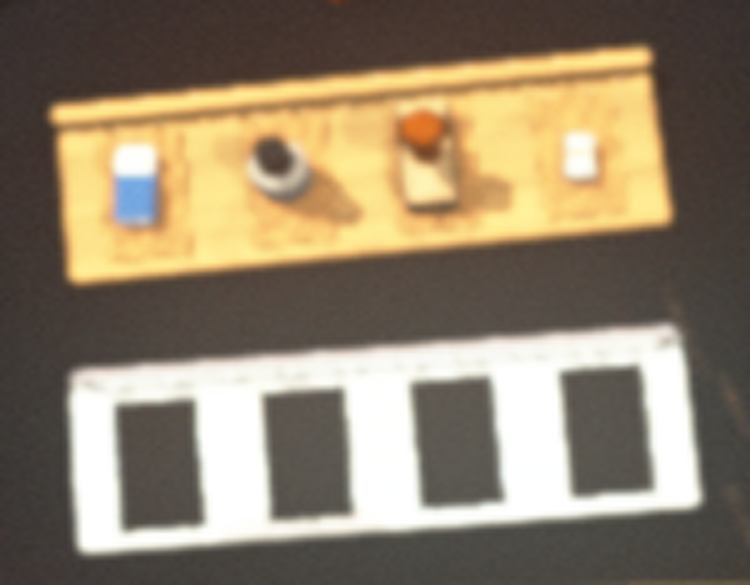

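The crop confirms the blue-sleeved eraser is the leftmost item on the old rack. I'll move to hover there and take a close wrist view.

Emit:
apply_moves([
  [0.35,[3.4,-3.2,0],0],
  [0.35,[3.4,-3.2,0],0],
  [0.35,[3.4,-3.2,0],0],
  [0.35,[3.4,-3.2,0],0],
  [0.35,[3.4,-3.2,0],0],
], newtons=15)

```text
t: 0.65
position: [0.3523, -0.3791, 0.2274]
tcp_rot: [-3.075, -0.642, -0.0]
ft_force: [1.5, 0.3, 0.5]
grip_width: 0.654
gripper_force: 0.0
```

Emit:
apply_moves([
  [0.35,[3.4,-3.2,0],0],
  [0.35,[3.4,-3.2,0],0],
  [0.35,[3.4,-3.2,0],0],
  [0.35,[3.4,-3.2,0],0],
  [0.35,[3.4,-3.2,0],0],
])

```text
t: 1.15
position: [0.4441, -0.1646, 0.2275]
tcp_rot: [3.075, 0.642, 0.0]
ft_force: [0.4, -0.5, -0.0]
grip_width: 0.654
gripper_force: 0.0
```

Emit:
apply_moves([
  [0.35,[3.4,-3.2,0],0],
  [0.35,[3.4,-3.2,0],0],
  [0.35,[3.4,-3.2,0],0],
  [0.35,[3.4,-3.2,0],0],
  [0.35,[3.4,-3.2,0],0],
])

```text
t: 1.65
position: [0.5358, 0.0502, 0.2274]
tcp_rot: [3.075, 0.642, -0.0]
ft_force: [-0.5, -0.8, 0.6]
grip_width: 0.648
gripper_force: 0.0
```

Emit:
apply_moves([
  [0.35,[0,0,0],0.11],
  [0.35,[0,0,0],0.11],
  [0.35,[0,0,0],0.11],
  [0.35,[0,0,0],0],
  [0.35,[0,0,0],0],
])

```text
t: 2.15
position: [0.5353, 0.0484, 0.2273]
tcp_rot: [3.139, 0.133, -0.001]
ft_force: [-0.5, 0.3, -0.4]
grip_width: 0.65
gripper_force: 0.0
```

Run:
```python
from h import *
import pickle
c=read_camera("wrist");cv2.imwrite("pics/wrist1.png",c["img"]);pickle.dump(c,open("wrist1.pkl","wb"));print(-np.array(c["R"]).T@c["t"])
s=sense();print(s["t"],s["position"],s["tcp_rot"],s["ft_force"],s["grip_width"])
```

```text
[0.60232845 0.0546043  0.38452992]
2.2 [0.5353556  0.04835484 0.22741203] [-3.13880895e+00 -1.32026333e-01  2.75962409e-04] [-0.64891376  0.54060858 -0.04445873] 0.6515304572450019
```

View pics/wrist1.png

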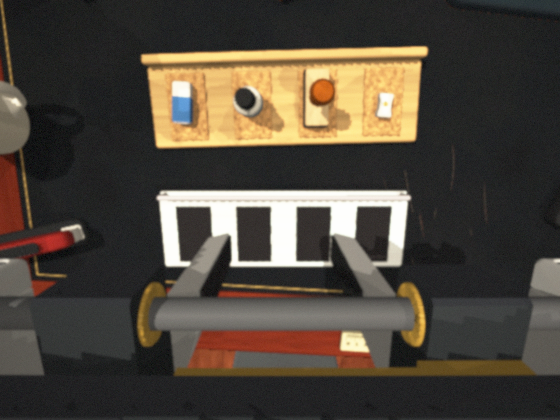

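The wrist view shows the eraser at (181,103), the bottle (247,99), the stamp (318,97) and the sharpener (386,105). The four new pads are at (194,234), (254,234), (313,234) and (373,234), all clear.

```bash
cat > m.py <<'E'
from h import *
S=6
def blob(c,fn,x0,x1,y0,y1,z):
    g=cv2.resize(c["img"][y0:y1,x0:x1],None,fx=S,fy=S,interpolation=cv2.INTER_CUBIC)
    m=fn(cv2.cvtColor(g,cv2.COLOR_BGR2HSV).astype(int)).astype(np.uint8)
    q=max(cv2.findContours(m,0,1)[0],key=cv2.contourArea);q=cv2.convexHull(q)
    pts=(q.reshape(-1,2)+.5)/S-.5+[x0,y0]
    w=ray(c,pts,z)[:,:2].astype(np.float32)
    (cx,cy),(a,b),_=r=cv2.minAreaRect(w*1000)
    p=cv2.boxPoints(r);e=[p[1]-p[0],p[2]-p[1]];e=max(e,key=np.linalg.norm);e=e*np.sign(e[0])
    return np.round([cx,cy],1),np.round(sorted((a,b)),1),round(float(np.degrees(np.arctan2(e[1],e[0]))),1),m
E
python3 - <<'E'
from m import *
import pickle
c=pickle.load(open("wrist1.pkl","rb"))
H,Sa,V=0,1,2
er=lambda h:((h[...,0]>90)&(h[...,0]<130)&(h[...,1]>80))|((h[...,1]<70)&(h[...,2]>130))
wh=lambda h:(h[...,1]<70)&(h[...,2]>130)
print("eraser",blob(c,er,160,205,70,135,.024)[:3])
print("sharp",blob(c,wh,365,405,80,130,.024)[:3])
print("cap",blob(c,lambda h:h[...,2]<75,230,262,82,112,.079)[:3])
print("bottle",blob(c,wh,228,270,75,125,.045)[:3])
print("knob",blob(c,lambda h:(h[...,0]<14)&(h[...,1]>170),300,340,70,110,.0725)[:3])
print("foot",blob(c,lambda h:(h[...,1]<110)&(h[...,2]>110),295,340,60,135,.037)[:3])
for x in(194,254,313,373): print("pad",blob(c,lambda h:h[...,2]<110,x-23,x+23,202,262,.015)[:3])
g=cv2.resize(c["img"][55:140,150:410],None,fx=3,fy=3,interpolation=cv2.INTER_CUBIC);cv2.imwrite("pics/crop1.png",g)
E
```

```text
eraser (array([628.6, 168. ]), array([22.7, 45.9]), -0.2)
sharp (array([645.4, -58.3]), array([17.6, 26.2]), 1.7)
cap (array([633.3,  91. ]), array([16. , 19.2]), 50.4)
bottle (array([634. ,  91.5]), array([26.5, 29. ]), -40.1)
knob (array([646.4,  18.3]), array([22.7, 22.7]), -83.9)
foot (array([644.7,  20.4]), array([26. , 59.1]), 4.8)
pad (array([471.6, 152.4]), array([41.4, 72. ]), 4.8)
pad (array([478.6,  78.2]), array([41.2, 70.4]), 4.8)
pad (array([484.5,  -1. ]), array([50.5, 72.1]), 4.9)
pad (array([491. , -70.7]), array([42.1, 71.6]), 5.3)
```

View pics/crop1.png

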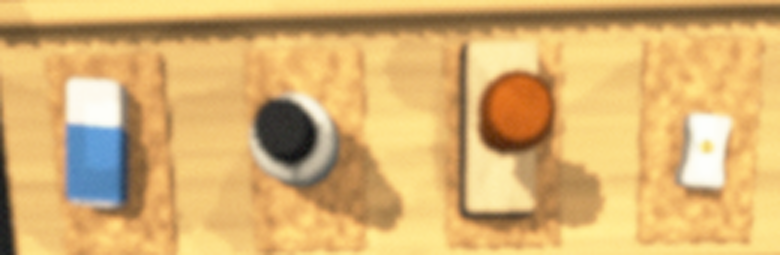

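The eraser's yaw is about 0°, the sharpener's 1.7° and the stamp's 4.8°, and the new rack's is 4.8°. I'll start with the eraser.

Emit:
apply_moves([
  [0.35,[2.56,-2.77,0],0],
  [0.35,[2.56,-2.77,0],0],
  [0.35,[2.56,-2.77,0],0],
  [0.35,[2.56,-2.77,0],0],
  [0.35,[0,0,0],0.088],
])

```text
t: 2.7
position: [0.6303, 0.1731, 0.2268]
tcp_rot: [-3.137, 0.001, -0.002]
ft_force: [-1.0, 0.4, 0.1]
grip_width: 0.649
gripper_force: 0.0
```

Emit:
apply_moves([
  [0.35,[0,0,4],0],
  [0.35,[0,0,4],0],
  [0.35,[0,0,4],0],
  [0.35,[0,0,3],0],
  [0.35,[0,0,2],0],
])

```text
t: 3.2
position: [0.627, 0.1666, 0.0547]
tcp_rot: [3.141, -0.008, -0.006]
ft_force: [-0.2, 0.4, 0.6]
grip_width: 0.653
gripper_force: 0.0
```

Emit:
apply_moves([
  [0.35,[0,0,1],0],
  [0.35,[0,0,0.8],0],
  [0.35,[0,0,0],0],
])

```text
t: 3.5
position: [0.6284, 0.167, 0.0392]
tcp_rot: [-3.142, 0.009, 0.001]
ft_force: [-0.9, 1.4, 0.2]
grip_width: 0.649
gripper_force: 0.0
```

Run:
```python
from h import *
c=read_camera("wrist");cv2.imwrite("pics/wrist2.png",c["img"])
s=sense();print(s["t"],s["position"],s["tcp_rot"],s["ft_force"],s["grip_width"])
```

```text
3.55 [0.62889808 0.16714632 0.03996869] [-3.14125680e+00  9.44831513e-03 -1.15679379e-03] [0.63910713 0.65966232 0.07454031] 0.6483146775942228
```

View pics/wrist2.png

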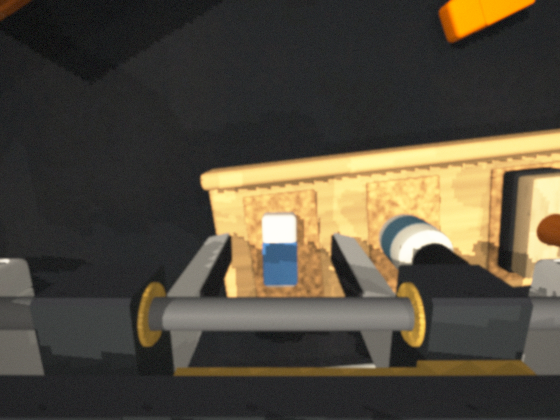

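The eraser sits centred between the fingers, at (280,250) in the picture. Next I'll close, lift and carry it to the rightmost new pad.

Emit:
apply_moves([
  [1,[0,0,0],0],
  [1,[0,0,0],0],
  [1,[0,0,0],0],
  [1,[0,0,0],0],
  [1,[0,0,0],0],
], newtons=15)

```text
t: 4.05
position: [0.6286, 0.1672, 0.0398]
tcp_rot: [-3.141, 0.01, -0.001]
ft_force: [-0.4, 0.2, -0.0]
grip_width: 0.261
gripper_force: 0.0
```

Emit:
apply_moves([
  [1,[0,0,-1],0],
  [1,[0,0,-3],0],
  [1,[0,0,-4],0],
  [1,[0,0,-4],0],
  [1,[0,0,0],-0.088],
])

```text
t: 4.55
position: [0.6325, 0.168, 0.1664]
tcp_rot: [-3.137, -0.131, -0.018]
ft_force: [0.9, 0.2, 0.0]
grip_width: 0.212
gripper_force: 15.0
```

Emit:
apply_moves([
  [1,[-2.62,3.76,0],0],
  [1,[-2.62,3.76,0],0],
  [1,[-2.62,3.76,0],0],
  [1,[-2.62,3.76,0],0],
  [1,[-2.62,3.76,0],0],
])

```text
t: 5.05
position: [0.5124, -0.0324, 0.1603]
tcp_rot: [3.139, 0.129, 0.002]
ft_force: [0.8, 0.0, -0.4]
grip_width: 0.211
gripper_force: 15.0
```

Emit:
apply_moves([
  [1,[-2.62,3.76,0],0],
  [1,[0,0,0],0],
  [1,[0,0,3.5],0],
  [1,[0,0,3.5],0],
  [1,[0,0,0],0],
])

```text
t: 5.55
position: [0.4879, -0.0698, 0.0869]
tcp_rot: [-3.138, -0.129, 0.01]
ft_force: [-1.1, -0.4, -0.5]
grip_width: 0.21
gripper_force: 15.0
```

Run:
```python
from h import *
c=read_camera("wrist");cv2.imwrite("pics/wrist3.png",c["img"])
s=sense();print(s["t"],s["position"],s["tcp_rot"],s["ft_force"],s["grip_width"])
```

```text
5.6 [ 0.48921244 -0.06994532  0.08868945] [-3.13819231 -0.12922844  0.00559256] [-0.43254343 -0.61454499 -0.15639646] 0.20988352303181004
```

View pics/wrist3.png

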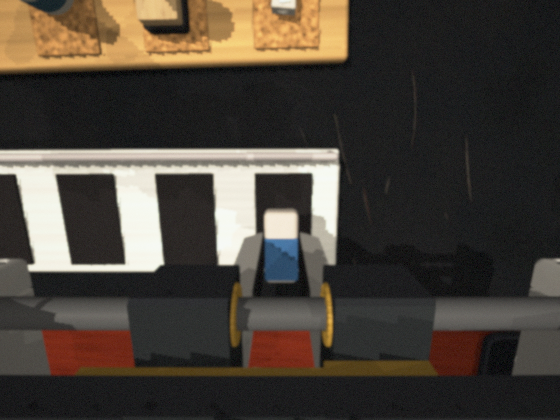

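The eraser is held at (282,245), above the rightmost pad (284,210). I'll lower it, watching the force.

Emit:
apply_moves([
  [1,[0.14,0.13,2],0],
  [1,[0,0,1.5],0],
  [1,[0,0,0.8],0],
  [1,[0,0,0],0],
])

```text
t: 6.0
position: [0.4922, -0.0715, 0.047]
tcp_rot: [-3.139, -0.129, -0.001]
ft_force: [-0.4, -0.4, -0.3]
grip_width: 0.211
gripper_force: 15.0
```

Emit:
apply_moves([
  [1,[0,0,0.2],0],
  [1,[0,0,0],0],
])

```text
t: 6.2
position: [0.4923, -0.0717, 0.0453]
tcp_rot: [3.139, 0.129, 0.002]
ft_force: [-0.1, -0.4, -0.9]
grip_width: 0.211
gripper_force: 15.0
```

Emit:
apply_moves([
  [1,[0,0,0.15],0],
  [1,[0,0,0],0],
])

```text
t: 6.4
position: [0.492, -0.0718, 0.0433]
tcp_rot: [3.139, 0.128, 0.001]
ft_force: [0.1, 0.1, 1.7]
grip_width: 0.21
gripper_force: 15.0
```

Emit:
apply_moves([
  [1,[0,0,0.1],0],
  [1,[0,0,0],0],
])

```text
t: 6.6
position: [0.492, -0.0717, 0.0432]
tcp_rot: [3.139, 0.128, 0.002]
ft_force: [-1.5, 0.2, 12.7]
grip_width: 0.214
gripper_force: 15.0
```

Emit:
apply_moves([
  [1,[0,0,0.1],0],
  [1,[0,0,0],0],
])

```text
t: 6.8
position: [0.4921, -0.0717, 0.0426]
tcp_rot: [3.139, 0.129, 0.002]
ft_force: [-1.9, 0.8, 16.7]
grip_width: 0.212
gripper_force: 15.0
```

It is seated. I'll release, retreat and go to the bottle.

Emit:
apply_moves([
  [0.35,[0,0,0],0],
  [0.35,[0,0,0],0],
  [0.35,[0,0,0],0],
  [0.35,[0,0,-2],0],
  [0.35,[0,0,-3],0],
])

```text
t: 7.3
position: [0.4902, -0.0716, 0.09]
tcp_rot: [-3.138, -0.128, 0.007]
ft_force: [1.1, 0.8, 0.7]
grip_width: 0.597
gripper_force: 0.0
```

Emit:
apply_moves([
  [0.35,[0,0,-4],0],
  [0.35,[0,0,-3.3],0],
  [0.35,[3.09,-3.0,0],0],
  [0.35,[3.09,-3.0,0],0],
  [0.35,[3.09,-3.0,0],0],
])

```text
t: 7.8
position: [0.5777, 0.0264, 0.1644]
tcp_rot: [3.139, 0.127, 0.001]
ft_force: [0.6, 0.1, -0.3]
grip_width: 0.65
gripper_force: 0.0
```

Emit:
apply_moves([
  [0.35,[3.09,-3.0,0],0],
  [0.35,[3.09,-3.0,0],0],
  [0.35,[0,0,0],0],
  [0.35,[0,0,0],0],
])

```text
t: 8.2
position: [0.633, 0.0912, 0.163]
tcp_rot: [3.139, 0.131, -0.003]
ft_force: [-0.8, -0.7, -1.2]
grip_width: 0.651
gripper_force: 0.0
```

Run:
```python
from h import *
c=read_camera("wrist");cv2.imwrite("pics/wrist4.png",c["img"])
s=sense();print(s["t"],s["position"],s["tcp_rot"],s["ft_force"],s["grip_width"])
```

```text
8.25 [0.63253152 0.08951837 0.16321607] [ 3.13781673e+00  1.28075956e-01 -3.10322036e-03] [ 0.1238739  -0.14277513 -0.08346556] 0.6519591306492724
```

View pics/wrist4.png

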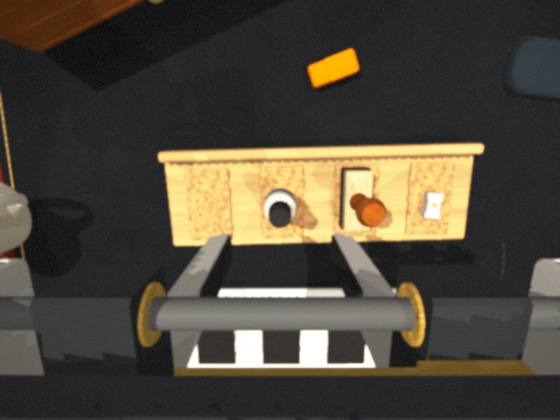

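The bottle is centred between the fingers at (280,208). I'll descend and grip it.

Emit:
apply_moves([
  [0.35,[0,0,3],0],
  [0.35,[0,0,4],0],
  [0.35,[0,0,3],0],
  [0.35,[0,0,1.8],0],
  [0.35,[0,0,0],0],
])

```text
t: 8.75
position: [0.6303, 0.0879, 0.0433]
tcp_rot: [3.137, 0.125, -0.01]
ft_force: [-0.1, -0.9, -0.2]
grip_width: 0.653
gripper_force: 0.0
```

Emit:
apply_moves([
  [1,[0,0,0],0],
  [1,[0,0,0],0],
  [1,[0,0,0],0],
  [1,[0,0,0],0],
  [1,[0,0,0],0],
])

```text
t: 9.25
position: [0.634, 0.0906, 0.047]
tcp_rot: [-3.139, -0.129, -0.002]
ft_force: [-0.1, 0.8, 3.6]
grip_width: 0.309
gripper_force: 15.0
```

Emit:
apply_moves([
  [1,[0,0,0],0],
  [1,[0,0,0],0],
])

```text
t: 9.45
position: [0.634, 0.0906, 0.047]
tcp_rot: [-3.139, -0.129, -0.002]
ft_force: [-0.7, 0.5, 6.5]
grip_width: 0.31
gripper_force: 15.0
```

Emit:
apply_moves([
  [1,[0,0,-2],0],
  [1,[0,0,-3],0],
  [1,[0,0,-3],0],
  [1,[-3.9,1.87,0],0],
  [1,[-3.9,1.87,0],0],
])

```text
t: 9.95
position: [0.559, 0.0469, 0.1269]
tcp_rot: [-3.139, -0.131, -0.005]
ft_force: [-0.6, -1.2, -0.8]
grip_width: 0.308
gripper_force: 15.0
```

Emit:
apply_moves([
  [1,[-3.9,1.87,0],0],
  [1,[-3.9,1.87,0],0],
  [1,[0,0,0],0],
  [1,[0,0,2.5],0],
  [1,[0,0,2.5],0],
])

```text
t: 10.45
position: [0.4857, 0.0032, 0.0763]
tcp_rot: [-3.139, -0.128, -0.006]
ft_force: [-0.4, -0.1, -1.0]
grip_width: 0.312
gripper_force: 15.0
```

Emit:
apply_moves([
  [1,[0,0,1.5],0],
  [1,[0,0,0.8],0],
  [1,[0,0,0],0],
  [1,[0,0,0],0],
])

```text
t: 10.85
position: [0.4846, 0.0032, 0.0533]
tcp_rot: [-3.139, -0.129, -0.001]
ft_force: [0.6, 0.7, -0.7]
grip_width: 0.313
gripper_force: 15.0
```

Emit:
apply_moves([
  [1,[0,0,0.4],0],
  [1,[0,0,0],0],
])

```text
t: 11.05
position: [0.4844, 0.0031, 0.0493]
tcp_rot: [-3.139, -0.128, -0.001]
ft_force: [0.4, -0.4, -0.3]
grip_width: 0.31
gripper_force: 15.0
```

Emit:
apply_moves([
  [1,[0,0,0.2],0],
  [1,[0,0,0],0],
])

```text
t: 11.25
position: [0.4841, 0.0031, 0.047]
tcp_rot: [3.139, 0.128, 0.0]
ft_force: [0.0, -0.5, 0.5]
grip_width: 0.311
gripper_force: 15.0
```

Emit:
apply_moves([
  [1,[0,0,0.1],0],
  [1,[0,0,0],0],
])

```text
t: 11.45
position: [0.4842, 0.0031, 0.0469]
tcp_rot: [-3.139, -0.128, -0.001]
ft_force: [-1.7, 1.2, 9.3]
grip_width: 0.313
gripper_force: 15.0
```

Emit:
apply_moves([
  [0.35,[0,0,0],0],
  [0.35,[0,0,0],0],
  [0.35,[0,0,0],0],
  [0.35,[0,0,-2],0],
  [0.35,[0,0,-3],0],
])

```text
t: 11.95
position: [0.4827, 0.003, 0.0952]
tcp_rot: [3.139, 0.129, -0.006]
ft_force: [0.8, 0.7, 0.7]
grip_width: 0.648
gripper_force: 0.0
```

Emit:
apply_moves([
  [0.35,[0,0,-4],0],
  [0.35,[0,0,-2.9],0],
  [0.35,[4.05,-0.07,0],0],
  [0.35,[4.05,-0.07,0],0],
  [0.35,[4.05,-0.07,0],0],
])

```text
t: 12.45
position: [0.6064, 0.0153, 0.1656]
tcp_rot: [-3.139, -0.128, -0.001]
ft_force: [0.7, -0.2, 0.1]
grip_width: 0.651
gripper_force: 0.0
```

Emit:
apply_moves([
  [0.35,[4.05,-0.07,0],0],
  [0.35,[0,0,0],0],
  [0.35,[0,0,0],0],
])

```text
t: 12.75
position: [0.6446, 0.0191, 0.1639]
tcp_rot: [3.139, 0.129, -0.003]
ft_force: [-0.7, 0.1, -0.0]
grip_width: 0.647
gripper_force: 0.0
```

Run:
```python
from m import *
c=read_camera("wrist");cv2.imwrite("pics/wrist5.png",c["img"])
s=sense();print(s["t"],s["position"],s["tcp_rot"],s["ft_force"],s["grip_width"])
```

```text
12.8 [0.64376791 0.0188518  0.16416337] [ 3.13878627  0.12815466 -0.00426555] [-0.46985592  0.35782488  0.60399483] 0.648968711205196
```

View pics/wrist5.png

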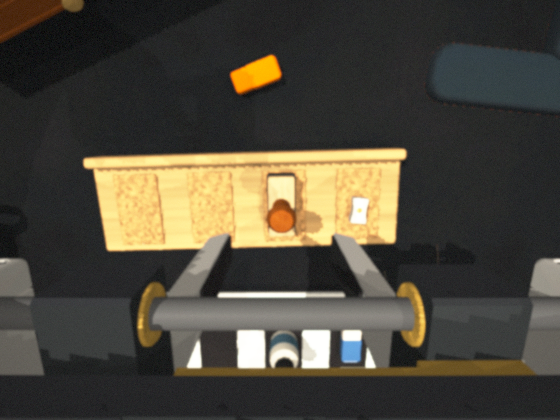

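The stamp is centred between the fingers at (281,205), and the bottle and eraser stand on their new pads at (284,350) and (351,345). I'll descend and grip the foot.

Emit:
apply_moves([
  [0.35,[0,0,3],0],
  [0.35,[0,0,4],0],
  [0.35,[0,0,3],0],
  [0.35,[0,0,2.1],0],
  [0.35,[0,0,0],0],
])

```text
t: 13.3
position: [0.6411, 0.0187, 0.0412]
tcp_rot: [3.139, 0.128, -0.012]
ft_force: [-0.4, 0.2, 0.3]
grip_width: 0.651
gripper_force: 0.0
```

Emit:
apply_moves([
  [1,[0,0,0],0],
  [1,[0,0,0],0],
  [1,[0,0,0],0],
  [1,[0,0,0],0],
  [1,[0,0,0],0],
])

```text
t: 13.8
position: [0.6458, 0.0191, 0.045]
tcp_rot: [3.139, 0.128, 0.002]
ft_force: [-0.5, -0.1, 3.4]
grip_width: 0.299
gripper_force: 15.0
```

Emit:
apply_moves([
  [1,[0,0,0],0],
  [1,[0,0,0],0],
])

```text
t: 14.0
position: [0.6458, 0.0191, 0.0449]
tcp_rot: [3.139, 0.129, 0.002]
ft_force: [-0.5, -0.1, 6.7]
grip_width: 0.299
gripper_force: 15.0
```

Emit:
apply_moves([
  [1,[0,0,-2],0],
  [1,[0,0,-3],0],
  [1,[0,0,-3],0],
  [1,[-4.05,-1.81,0],0],
  [1,[-4.05,-1.81,0],0],
])

```text
t: 14.5
position: [0.5619, 0.0485, 0.1248]
tcp_rot: [-3.139, -0.126, -0.005]
ft_force: [-0.7, 0.8, -1.2]
grip_width: 0.297
gripper_force: 15.0
```

Emit:
apply_moves([
  [1,[-4.05,-1.81,0],0],
  [1,[-4.05,-1.81,0],0],
  [1,[0,0,0],0],
  [1,[0,0,2.5],0],
  [1,[0,0,2.5],0],
])

```text
t: 15.0
position: [0.4795, 0.0784, 0.0742]
tcp_rot: [-3.138, -0.129, -0.006]
ft_force: [0.5, 0.4, -0.2]
grip_width: 0.296
gripper_force: 15.0
```

Emit:
apply_moves([
  [1,[0,0,1.5],0],
  [1,[0,0,0.9],0],
  [1,[0,0,0],0],
  [1,[0,0,0.3],0],
  [1,[0,0,0],0],
])

```text
t: 15.5
position: [0.4785, 0.0781, 0.0473]
tcp_rot: [-3.139, -0.128, -0.002]
ft_force: [-0.3, 0.1, -1.4]
grip_width: 0.293
gripper_force: 15.0
```

Emit:
apply_moves([
  [1,[0,0,0.2],0],
  [1,[0,0,0],0],
])

```text
t: 15.7
position: [0.4782, 0.0781, 0.0453]
tcp_rot: [-3.139, -0.128, -0.001]
ft_force: [-0.4, 0.3, -0.2]
grip_width: 0.293
gripper_force: 15.0
```

Emit:
apply_moves([
  [1,[0,0,0.1],0],
  [1,[0,0,0],0],
])

```text
t: 15.9
position: [0.4782, 0.0781, 0.0449]
tcp_rot: [-3.139, -0.128, -0.002]
ft_force: [-1.3, 0.3, 8.4]
grip_width: 0.299
gripper_force: 15.0
```

Emit:
apply_moves([
  [0.35,[0,0,0],0],
  [0.35,[0,0,0],0],
  [0.35,[0,0,0],0],
  [0.35,[0,0,-2],0],
  [0.35,[0,0,-3],0],
])

```text
t: 16.4
position: [0.4765, 0.0778, 0.0932]
tcp_rot: [3.138, 0.128, -0.006]
ft_force: [1.4, -0.1, 0.8]
grip_width: 0.644
gripper_force: 0.0
```

Emit:
apply_moves([
  [0.35,[0,0,-4],0],
  [0.35,[0,0,-3.1],0],
  [0.35,[3.1,2.98,0],0],
  [0.35,[3.1,2.98,0],0],
  [0.35,[3.1,2.98,0],0],
])

```text
t: 16.9
position: [0.579, -0.0042, 0.1656]
tcp_rot: [-3.139, -0.13, -0.001]
ft_force: [0.1, -0.7, -0.8]
grip_width: 0.65
gripper_force: 0.0
```

Emit:
apply_moves([
  [0.35,[3.1,2.98,0],0],
  [0.35,[3.1,2.98,0],0],
  [0.35,[0,0,0],0.054],
  [0.35,[0,0,0],0],
  [0.35,[0,0,0],0],
])

```text
t: 17.4
position: [0.6438, -0.0569, 0.1645]
tcp_rot: [-3.14, -0.047, 0.002]
ft_force: [-0.4, 0.1, 0.3]
grip_width: 0.647
gripper_force: 0.0
```

Run:
```python
from m import *
c=read_camera("wrist");cv2.imwrite("pics/wrist6.png",c["img"])
s=sense();print(s["t"],s["position"],s["tcp_rot"],s["ft_force"],s["grip_width"])
x,y=proj(c,[[.645,-.0575,.024]])[0].astype(int)
wh=lambda h:(h[...,1]<70)&(h[...,2]>130)
print(x,y,blob(c,wh,x-22,x+22,y-28,y+28,.026)[:3])
```

```text
17.45 [ 0.64374429 -0.05661023  0.16470873] [-3.14044680e+00 -4.72728878e-02  1.93254392e-03] [-0.85201131 -0.1727724   0.9675439 ] 0.6486745413414083
281 203 (array([646. , -58.7]), array([16. , 26.9]), -0.2)
```

View pics/wrist6.png

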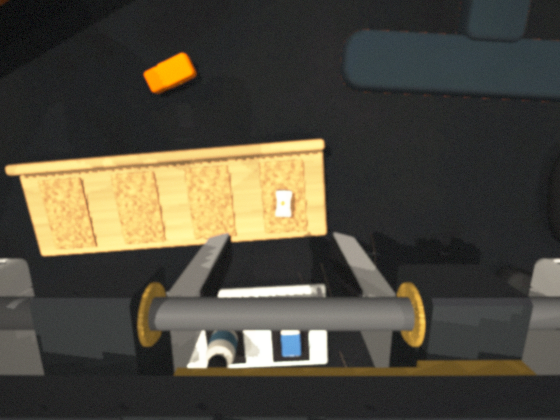

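The sharpener is at (284,204), nearly centred between the fingers. A small correction, then I'll descend and grip.

Emit:
apply_moves([
  [0.35,[0,0.12,3],0.02],
  [0.35,[0,0,4],0],
  [0.35,[0,0,3],0],
  [0.35,[0,0,1.8],0],
  [0.35,[0,0,0.7],0],
])

```text
t: 17.95
position: [0.6426, -0.0576, 0.0381]
tcp_rot: [-3.141, -0.016, 0.006]
ft_force: [-0.5, -0.2, -0.3]
grip_width: 0.65
gripper_force: 0.0
```

Emit:
apply_moves([
  [0.35,[0,0,0],0],
  [0.35,[0,0,0],0],
  [1,[0,0,0],0],
  [1,[0,0,0],0],
  [1,[0,0,0],0],
])

```text
t: 18.45
position: [0.6451, -0.059, 0.0408]
tcp_rot: [3.141, 0.012, 0.002]
ft_force: [-0.6, 0.2, 0.4]
grip_width: 0.434
gripper_force: 0.0
```

Emit:
apply_moves([
  [1,[0,0,0],0],
  [1,[0,0,0],0],
  [1,[0,0,0],0],
  [1,[0,0,0],0],
  [1,[0,0,0],0],
])

```text
t: 18.95
position: [0.6446, -0.059, 0.04]
tcp_rot: [-3.142, -0.012, -0.0]
ft_force: [0.0, 0.1, -0.2]
grip_width: 0.167
gripper_force: 15.0
```

Emit:
apply_moves([
  [1,[0,0,-2],0],
  [1,[0,0,-3],0],
  [1,[0,0,-4],0],
  [1,[0,0,-3],0],
  [1,[0,0,0],-0.077],
])

```text
t: 19.45
position: [0.6478, -0.0593, 0.1649]
tcp_rot: [3.137, 0.135, 0.014]
ft_force: [0.7, -0.4, -0.5]
grip_width: 0.167
gripper_force: 15.0
```

Emit:
apply_moves([
  [1,[-2.59,-3.75,0],0],
  [1,[-2.59,-3.75,0],0],
  [1,[-2.59,-3.75,0],0],
  [1,[-2.59,-3.75,0],0],
  [1,[-2.59,-3.75,0],0],
])

```text
t: 19.95
position: [0.4984, 0.1181, 0.1601]
tcp_rot: [-3.139, -0.133, -0.001]
ft_force: [0.6, 2.2, 0.6]
grip_width: 0.163
gripper_force: 15.0
```

Emit:
apply_moves([
  [1,[-2.59,-3.75,0],0],
  [1,[0,0,0],0],
  [1,[0,0,3.5],0],
  [1,[0,0,3.5],0],
  [1,[0,0,0],0],
])

```text
t: 20.45
position: [0.4683, 0.1507, 0.0869]
tcp_rot: [3.136, 0.133, -0.011]
ft_force: [0.3, -1.5, -0.0]
grip_width: 0.164
gripper_force: 15.0
```

Emit:
apply_moves([
  [1,[0,0,2],0],
  [1,[0,0,1.5],0],
  [1,[0,0,0.8],0],
  [1,[0,0,0],0],
  [1,[0,0,0],0],
])

```text
t: 20.95
position: [0.4714, 0.152, 0.0478]
tcp_rot: [-3.138, -0.133, -0.002]
ft_force: [-0.7, 0.2, -0.4]
grip_width: 0.159
gripper_force: 15.0
```

Emit:
apply_moves([
  [1,[0,0,0.4],0],
  [1,[0,0,0],0],
])

```text
t: 21.15
position: [0.471, 0.1521, 0.0433]
tcp_rot: [-3.139, -0.133, -0.001]
ft_force: [0.1, 0.2, -0.3]
grip_width: 0.162
gripper_force: 15.0
```

Emit:
apply_moves([
  [1,[0,0,0.2],0],
  [1,[0,0,0],0],
])

```text
t: 21.35
position: [0.4707, 0.1521, 0.041]
tcp_rot: [-3.139, -0.133, -0.0]
ft_force: [-0.7, -1.1, -0.9]
grip_width: 0.165
gripper_force: 15.0
```

Emit:
apply_moves([
  [1,[0,0,0.15],0],
  [1,[0,0,0],0],
])

```text
t: 21.55
position: [0.4709, 0.1521, 0.0399]
tcp_rot: [-3.139, -0.133, -0.001]
ft_force: [-0.6, 0.8, 3.4]
grip_width: 0.164
gripper_force: 15.0
```

Emit:
apply_moves([
  [1,[0,0,0.1],0],
  [1,[0,0,0],0],
])

```text
t: 21.75
position: [0.4709, 0.1521, 0.0397]
tcp_rot: [-3.138, -0.133, -0.001]
ft_force: [-2.4, -1.8, 14.3]
grip_width: 0.164
gripper_force: 15.0
```

Emit:
apply_moves([
  [0.35,[0,0,0],0],
  [0.35,[0,0,0],0],
  [0.35,[0,0,0],0],
  [0.35,[0,0,0],0],
  [0.35,[0,0,-2],0],
])

```text
t: 22.25
position: [0.4691, 0.1515, 0.0569]
tcp_rot: [3.137, 0.133, -0.007]
ft_force: [-0.3, 0.0, 0.1]
grip_width: 0.555
gripper_force: 0.0
```

Emit:
apply_moves([
  [0.35,[0,0,-4],0],
  [0.35,[0,0,-4],0],
  [0.35,[0,0,-4],0],
  [0.35,[0,0,-4],0],
  [0.35,[0,0,0],0],
])

```text
t: 22.75
position: [0.4739, 0.153, 0.2232]
tcp_rot: [-3.136, -0.133, -0.015]
ft_force: [0.7, 0.3, -0.2]
grip_width: 0.649
gripper_force: 0.0
```

Emit:
apply_moves([
  [0.35,[-2.3,3.5,0],0],
  [0.35,[-2.3,3.5,0],0],
  [0.35,[-2.3,3.5,0],0],
  [0.35,[0,0,0],0],
  [0.35,[0,0,0],0],
])

```text
t: 23.25
position: [0.4106, 0.0411, 0.2182]
tcp_rot: [-3.139, -0.13, 0.001]
ft_force: [0.7, -0.2, 0.4]
grip_width: 0.649
gripper_force: 0.0
```

Run:
```python
from m import *
c=read_camera("wrist");im=c["img"]
s=sense();print(s["t"],s["position"],s["tcp_rot"])
P=np.array([[471.6,152.4],[478.1,78],[484.5,3.7],[491,-70.7]])/1000
uv=proj(c,np.c_[P,np.full(4,.015)]);print(uv.round())
pad=lambda h:h[...,2]<110
er=lambda h:((h[...,0]>90)&(h[...,0]<130)&(h[...,1]>80))|((h[...,1]<70)&(h[...,2]>130))
a=uv.min(0).astype(int)-[45,60];b=uv.max(0).astype(int)+[45,60];a=np.maximum(a,0)
cv2.imwrite("pics/crop7.png",cv2.resize(im[a[1]:b[1],a[0]:b[0]],None,fx=2.3,fy=2.3,interpolation=cv2.INTER_CUBIC));print(a,b)
# pad corners by board-normal mask: report per pad hull & contents
for n,p in enumerate(uv):
    x,y=p.astype(int);bx=(x-25,x+25,y-40,y+40)
    try: print("pad",n,blob(c,lambda h:(h[...,2]<110),*bx,.015)[:3])
    except Exception as e: print(e)
```

```text
23.3 [0.41128264 0.04207673 0.218227  ] [-3.13835356e+00 -1.33202180e-01 -4.51683384e-04]
[[188. 133.]
 [254. 133.]
 [319. 133.]
 [385. 132.]]
[143  72] [429 193]
pad 0 (array([471.8, 152.2]), array([42.5, 71.7]), 5.1)
pad 1 (array([478. ,  78.1]), array([42.2, 71.6]), 4.8)
pad 2 (array([484.4,   3.6]), array([42.2, 71.6]), 4.7)
pad 3 (array([490.7, -70.6]), array([42.1, 71.5]), 4.7)
```

View pics/crop7.png

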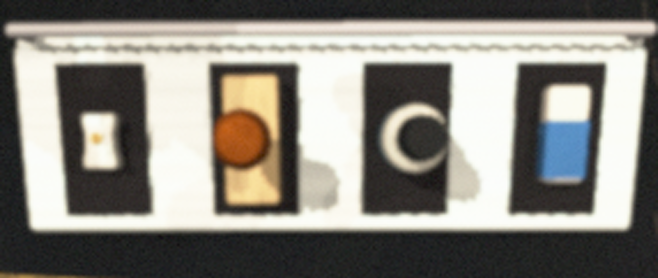

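The crop shows, left to right, the sharpener, stamp, bottle and eraser, each on its own pad. I'll measure the offsets from pad centre.

Run:
```python
from m import *
c=read_camera("wrist")
er=lambda h:((h[...,0]>90)&(h[...,0]<130)&(h[...,1]>80))|((h[...,1]<90)&(h[...,2]>110))
wh=lambda h:(h[...,1]<70)&(h[...,2]>110)
P=dict(sharp=[471.8,152.2],stamp=[478,78.1],bottle=[484.4,3.6],eraser=[490.7,-70.6])
def box(n,z,hw,hh):
    x,y=proj(c,[[P[n][0]/1e3,P[n][1]/1e3,z]])[0];return int(x-hw),int(x+hw),int(y-hh),int(y+hh)
th=np.radians(4.84);B=np.array([[np.cos(th),np.sin(th)],[-np.sin(th),np.cos(th)]])
for n,l,f,z,zb,hw,hh in(("sharp","",wh,.027,.025,14,20),("stamp","foot",lambda h:h[...,2]>110,.037,.037,17,32),("stamp","knob",lambda h:(h[...,0]<14)&(h[...,1]>170),.0725,.0725,20,20),("bottle","body",wh,.055,.054,19,24),("bottle","cap",lambda h:h[...,2]<85,.079,.079,12,12),("eraser","",er,.026,.025,16,26)):
    r=blob(c,f,*box(n,z,hw,hh),zb);print(n,l,r[1],r[2],"off xy rack",(B@(r[0]-P[n])).round(1))
```

```text
sharp  [18.4 27.4] 4.4 off xy rack [-0.  -0.1]
stamp foot [33.8 66.5] 2.9 off xy rack [-0.3  2.6]
stamp knob [22.4 22.4] -80.1 off xy rack [0.2 0.9]
bottle body [27.8 30.2] 2.6 off xy rack [0.9 2.2]
bottle cap [16.7 19.6] -83.6 off xy rack [0.1 1.1]
eraser  [26.2 46.4] 4.9 off xy rack [ 2.9 -0.3]
```

```bash
python3 -c "
from workcell import close_job
print(close_job())"
```

```text
the job is handed in; nothing more can be done
None
```

The job is handed in after about 23 s of robot time: left to right, the new rack holds the sharpener, stamp, bottle and eraser, each released upright on its own pad, about 1 mm off centre by the last wrist view except the eraser, about 3 mm too far back.

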